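Fit the shift lever on the gearbox's splined shaft and swing it to its stop

ROBOT

A 7-joint arm with a two-finger parallel gripper is mounted at the origin on a cart in front of the work surface, level with it; the furniture and walls round the work are solid. World frame = base frame: x ahead of the robot, y to its left, z up, the work surface at z = 0. Lengths are in mm, angles in degrees, forces in N, time in s.
With the tool pointing down it reaches from about 425 to 950 mm from the base axis. Payload 16.7 kg.
Tool frame: the origin (TCP) lies on the centre line of the jaws, within the pads' length; the fingertips stand 11 mm ahead of it and the grasp point (between the pads) lies 8 mm behind it; z points along the fingers, x is the direction in which the jaws open and shut, and the axes are right-handed (so a half turn about z gives the same grasp; the last joint's range is limited). The gripper opens to 94 mm and grips with 3 to 60 N. Pads are 16 mm wide; open, the fingers measure 119 mm over their backs; the gripper's body (75 mm by 177 mm) begins 78 mm behind the grasp point.
Start: joints at [-83.967, 24.414, 4.234, 92.017, -1.954, 63.644, -3.845], TCP at [170.141, 653.167, 216.467] pointing down, gripper open.
Joint ranges: [-163.25, 163.25], [-28.42, 122.38], [-70.27, 78.77], [12.13, 141.07], [-58.53, 238.53], [9.26, 117.41], [-156.51, 156.51]. Speed limits (degrees/s): [108.29, 108.29, 136.94, 136.94, 172.46, 172.46, 172.46].

INTERFACE

Orientations are given as [roll, pitch, yaw] about the fixed x, y, z axes, in that order (R = Rz(yaw) Ry(pitch) Rx(roll)).
In Python, from bench import readout, optics, arm gives the robot as it stands. The module is installed in compiled form; this text tells all that it offers.
- The arm moves only by the shell command python3 -m pendant 'ROWS' [FORCE]. ROWS is JSON, a list that holds one entry, the list of rows, each a list of 7 numbers: the opening, from 0 (shut) to 1 (fully open), then the shift along the tool's x, y, z in cm, then the turn, a rotation vector about the tool's x, y, z in degrees. In form: [[[fingers, dx, dy, dz, ax, ay, az], ...]]. A call has 1 to 20 rows; each row shifts and turns the commanded pose from where the row before left it, along the tool's axes as they then stand; what a row does not reach is not made up. A row lasts 1/10 s, in which the tool goes at most 50 mm and 8.59 degrees, less where a joint would pass 70% of its speed; a pose out of reach is approached as far as the arm can. A call is refused whole if a number of a shift passes 5 or a number of a turn 8.59, either way. A call with a gripper value outside its range is refused whole. The fingers move at their own pace and stop on an object; FORCE is the grip in N (left out, the last holds). Time passes only in rows, so rows that do not move let the fingers close. It gives the time, the measured TCP pose, the force and the opening at its end, in the units of the state.
- readout.get_state(): the state, without advancing time (a new reading comes with each control period).
- optics.read_camera(name): name is "scene" or "side" or "wrist"; returns a dict with "pixels" (420x560x3 uint8, blue, green, red), "fx", "fy", "cx", "cy" (pixels), "distortion" ([k1, k2, p1, p2, k3] as OpenCV has them; the pictures are not rectified), "cam_to_world" (4x4, takes a point from camera to world coordinates). Camera axes: x right, y up, looking along -z (the intrinsics and any distortion apply to the point x, -y, -z); pixel columns grow to the right and rows downward; lengths in mm; the calibration is good to about 2 mm. A picture is of the moment at which its call begins. There is no depth.
- arm.close_job(): hands the job in, once; it reports no verdict.
Trained networks look in a picture, given as the dict that the camera call returned (one of the last four; its "shot" number tells which), for a name from the list of things; names that differ only in an ending like _2 or _b are one class to them, and where a whole thing is asked for, a point or a joint stands for the part that bears it (a point fixed in the world has none). Each returns a list of dicts, best first, with "conf" (0 to 1); they miss things now and then, are a little off and sometimes report something else, mostly with a low value. They report only what shows in the picture. A call takes as long as a camera call. They do not tell look-alikes from the thing itself.
- optics.cut_out(picture, target): "region" (420x560 bool, what is visible of it) and "box" ([left, top, right, bottom] in pixels, round what is visible of it).
- optics.landmark_of(picture, target): "pixel" ([column, row] in pixels: a listed point, or the origin of a listed thing).
The state is a dict: "t": time; "joints": joint angles; "joint_velocities": joint speeds; "effort": joint torques, N m; "tcp_pos": TCP position; "tool_rot": TCP orientation; "force": force on the tool from outside, world axes, zero at the start; "ft_torque": the same for the moment, N m; "width": finger opening in mm.
Only numpy, scipy, OpenCV 4.12 (cv2) and the standard library are available. Lean on these libraries where they do the work, as an engineer would, in place of code of your own. Each camera call takes 0.05 s, during which the arm holds its last target.

TASK

Put the loose shift lever on the gearbox's upright splined shaft so that its arm points at the yellow mark, or as near to it as the splines allow, and press it gently down until the hub sits fully home; then swing the lever round to rest against the red stop pin and let go. Turn the lever to find the splines rather than force it, and leave the other things on the table where they are.

Things in the scene. Friction and masses are not known exactly. Their poses are not given: they have to be found in the camera images.
- lever: Loose dark steel shift lever, about 300 g, lying flat, knob up. Origin: centre of the hub's underside, on the bore axis; x along the arm from hub to knob, z up. Hub hexagonal, 24 mm high, 41 mm across flats, flats 23 mm long; the flats facing +y and -y are the place to grip. Arm 14 mm wide, 6 to 16 mm above the underside. Centre of mass about 10 mm from the bore axis.
- lever_bore (a point): Centre of the bore's top mouth, 24 mm above the lever's origin. The bore is open top and bottom, with six inward teeth 5 mm wide at 0, 60, 120 .. degrees from the arm; tooth crests on a 10.5 mm radius, roots at 15 mm
- lever_knob (a point): Point under the knob's centre, level with the hub's underside, 95 mm from the bore axis. The round black knob is 24 mm across, its top 42 mm above that point; its foot reaches down to that point
- gearbox: Grey bench gearbox, fixed to the table: foot 170 x 130 mm (x, y), cover 148 x 124 mm with its top at 50 mm. Origin on the table under the upright shaft's axis, z up. A steel boss, radius 24 mm, stands on the cover up to 60 mm; the splined shaft rises from it. Pressing the lever on it with over 40 N before it is home, or over 60 N in all later, is forcing.
- shaft_seat (a point): Centre of the boss's top face on the shaft axis, 60 mm above the table: the lever's origin lies here when fully home. Hub and shaft fit with 0.7 mm play all round and about 4 degrees each way, every 60 degrees. Unmatched, teeth rest on teeth with the hub 16 mm above the boss; matched, it can go down to the boss
- shaft_top (a point): Centre of the shaft's top, 26 mm above the boss. Shaft: six teeth 4.8 mm wide, 16 mm tall from the boss, tips at 14.2 mm radius; core radius 9.8 mm; above the teeth a plain cone end, 6 mm radius at the top, centres the bore. The angle of the teeth differs each time and is not given: look or feel. The shaft turns both ways, stiffly (0.12 N m), and stays where left
- yellow_mark (a point): Yellow bar painted on the cover, 46 mm from the shaft axis in the gearbox's +y direction
- stop_pin (a point): Top centre of the upright red stop pin, 10 mm in diameter, from 50 to 80 mm above the table, 56 mm from the shaft axis. A seated lever's arm touches its side when it points 60 degrees counter-clockwise (from above) of the yellow mark, that is 150 degrees from the gearbox's +x
- knob_rest (a point): Point over which the knob's centre stands (the lever_knob point coincides with it) when the seated lever rests against the stop pin
- tile_bundle: Bystander: banded bundle of green tiles, 49 x 72 x 34 mm, origin under its centre
- masking_roll: Bystander: roll of masking tape lying flat, 104 mm across, 25 mm high, origin under its centre
- tea_mug: Bystander: blue and white mug in front of the stacked crates on the right, 78 mm across, 92 mm high, origin under its centre
There are look-alikes about, which are no part of the job. There is more than one size of the lever; the one meant has the size given above.

How it is judged:
By the outcome, as a careful person would: the job done as asked, in the order asked, and still so for the second after the job is handed in, with the robot touching nothing.
It also fails if it takes over 72 s, if anything falls off the work surface, if the arm or the gripper's body presses on something with over 40 N, if the wrist force passes 120 N, or if a joint passes its speed limit or range.

## Working session

There is one attempt and no reset: what is moved stays moved. The work goes in short steps, Python scripts to look and compute and a shell command to move; the robot and the scene stay as the last step left them, time stands still between calls to the robot, and variables do not carry over. Pictures are saved under pics/ and viewed, and the job is handed in when it is done.

```bash
mkdir -p pics; ls
cat > h.py <<'E'
import numpy as np, cv2
from bench import readout, optics, arm
def cap(name,fn=None):
    p=optics.read_camera(name)
    if fn: cv2.imwrite('pics/'+fn,np.asarray(p['pixels']))
    return p
def ray(p,px):
    K=np.array([[p['fx'],0,p['cx']],[0,p['fy'],p['cy']],[0,0,1.]])
    u=cv2.undistortPoints(np.array([[px]],float),K,np.array(p['distortion'],float))[0,0]
    T=np.array(p['cam_to_world']); d=T[:3,:3]@np.array([u[0],-u[1],-1.]); return T[:3,3],d/np.linalg.norm(d)
def atz(p,px,z):
    o,d=ray(p,px); return o+d*(z-o[2])/d[2]
def proj(p,X):
    K=np.array([[p['fx'],0,p['cx']],[0,p['fy'],p['cy']],[0,0,1.]])
    T=np.array(p['cam_to_world']); X=np.atleast_2d(X); c=(X-T[:3,3])@T[:3,:3]
    c=c*np.array([1,-1,-1]); return cv2.projectPoints(c,np.zeros(3),np.zeros(3),K,np.array(p['distortion'],float))[0][:,0]
def tri(rays):
    A=np.zeros((3,3));b=np.zeros(3)
    for o,d in rays:
        M=np.eye(3)-np.outer(d,d);A+=M;b+=M@o
    return np.linalg.solve(A,b)
E
python3 - <<'E'
from h import *
print(readout.get_state())
for n in ['scene','side','wrist']:
    p=cap(n,n+'0.png'); print(n,np.round(p['cam_to_world'],2).tolist(),p['fx'],p['distortion'])
    for t in ['lever','lever_bore','lever_knob','gearbox','shaft_seat','shaft_top','yellow_mark','stop_pin','knob_rest']:
        print(t,[(np.round(l['pixel']).tolist(),round(l['conf'],2)) for l in optics.landmark_of(p,t)][:4])
E
```

```text
pics
{'t': 0.0, 'joints': array([-83.96730952,  24.44867968,   4.23261551,  92.05215502,
        -1.95503235,  63.64403204,  -3.8441986 ]), 'joint_velocities': array([-0.04581359, -0.02392542,  0.01078205,  0.12915313, -0.05106649,
        0.03898807,  0.01313531]), 'effort': array([-1.44156380e-03, -9.35806561e+01,  3.66509914e+00, -4.54220974e+01,
       -4.89831436e-02,  1.96583255e-02,  9.58722262e-05]), 'tcp_pos': array([170.05743962, 652.78463152, 215.7882446 ]), 'tool_rot': array([1.79995305e+02, 7.25151973e-02, 7.53983992e+01]), 'force': array([ 0.46167565, -0.42594099, -0.6309462 ]), 'ft_torque': array([-0.0021923 ,  0.00629358,  0.01913145]), 'width': 93.83740501857217}
scene [[0.67, 0.41, -0.62, -309.09], [-0.74, 0.39, -0.55, -809.89], [0.01, 0.83, 0.56, 894.98], [0.0, 0.0, 0.0, 1.0]] 532.026899801189 [-0.12332971  0.          0.          0.          0.        ]
lever [([217.0, 216.0], 0.89), ([181.0, 180.0], 0.6)]
lever_bore [([177.0, 172.0], 0.8), ([214.0, 211.0], 0.68), ([304.0, 266.0], 0.51)]
lever_knob [([147.0, 199.0], 0.81), ([202.0, 203.0], 0.74)]
gearbox [([302.0,
[... 492 characters left out ...]
0.0], 0.91), ([253.0, 198.0], 0.73), ([257.0, 187.0], 0.25)]
lever_knob [([223.0, 169.0], 0.87), ([254.0, 182.0], 0.74)]
gearbox [([260.0, 269.0], 0.93)]
shaft_seat [([261.0, 257.0], 0.93)]
shaft_top [([260.0, 248.0], 0.88)]
yellow_mark [([258.0, 249.0], 0.62)]
stop_pin [([242.0, 251.0], 0.92), ([258.0, 250.0], 0.31)]
knob_rest [([228.0, 246.0], 0.89), ([260.0, 249.0], 0.28)]
wrist [[0.25, -0.93, -0.25, 96.01], [0.97, 0.24, 0.07, 672.08], [-0.0, -0.26, 0.96, 385.01], [0.0, 0.0, 0.0, 1.0]] 328.4472190846407 [-0.042135  0.        0.        0.        0.      ]
lever []
lever_bore []
lever_knob [([151.0, 414.0], 0.37)]
gearbox []
shaft_seat []
shaft_top []
yellow_mark []
stop_pin []
knob_rest []
```

View pics/scene0.png

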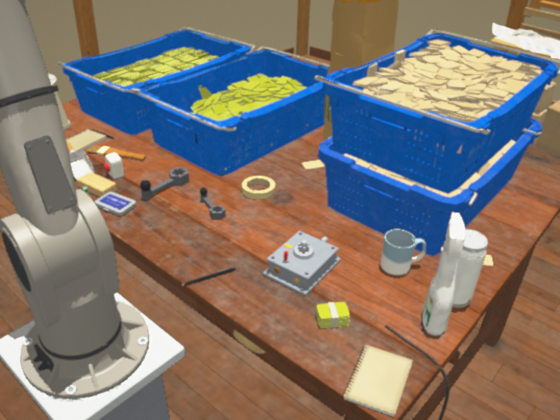

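View pics/side0.png

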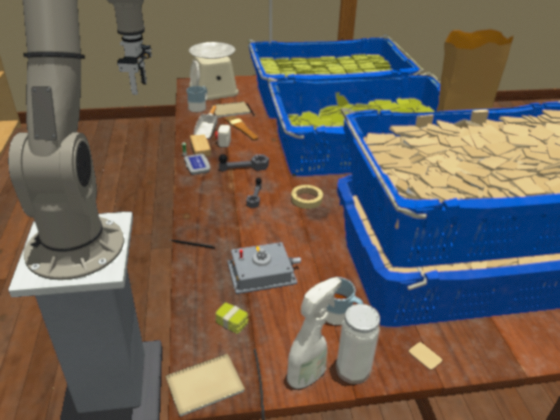

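View pics/wrist0.png

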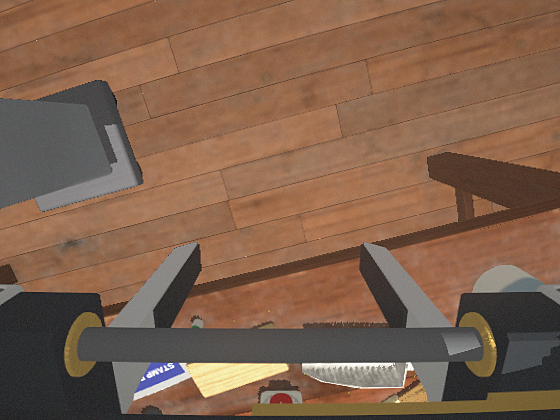

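Run:
```python
import cv2
a=cv2.imread('pics/scene0.png')[130:330,100:380];cv2.imwrite('pics/sc_crop.png',cv2.resize(a,None,fx=2.8,fy=2.8,interpolation=cv2.INTER_CUBIC))
a=cv2.imread('pics/side0.png')[130:310,170:390];cv2.imwrite('pics/si_crop.png',cv2.resize(a,None,fx=3.3,fy=3.3,interpolation=cv2.INTER_CUBIC))
```

```text
(no output)
```

View pics/sc_crop.png

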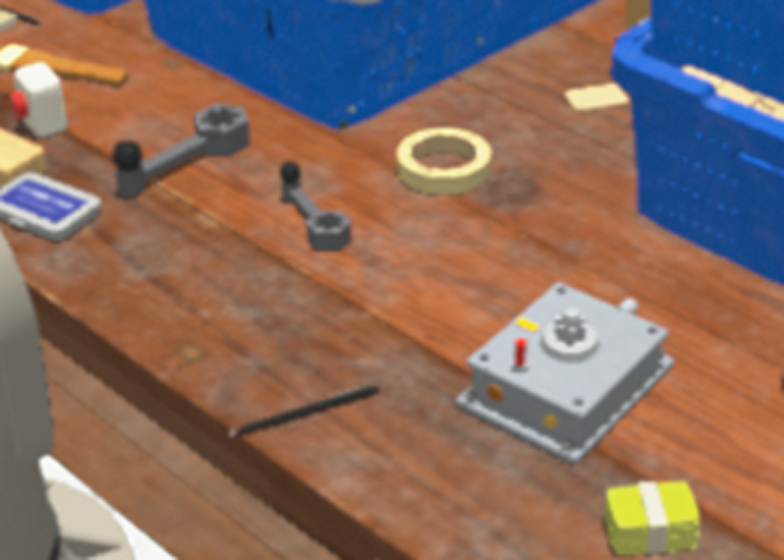

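View pics/si_crop.png

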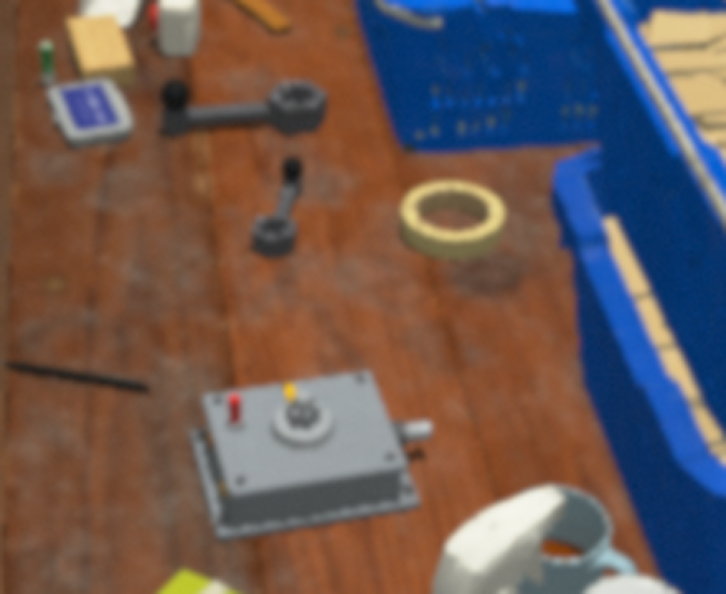

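Both pictures show two levers. The large one has its hub at scene (178,174) and side (259,160). The small one is at scene (214,211) and side (253,200). The gearbox is at scene (303,258), with the yellow mark at (288,246) and the red pin at (286,257). Next I'll measure both levers.

Run:
```python
from h import *
s=cap('scene');d=cap('side')
P=lambda a,z: np.round(z,1)
for n,(sb,db,sk,dk) in {'big':((177,172),(259,160),(147,199),(223,169)),'small':((214,211),(253,198),(202,203),(254,182))}.items():
    B=tri([ray(s,sb),ray(d,db)]);K=tri([ray(s,sk),ray(d,dk)])
    print(n,B.round(1),K.round(1),np.linalg.norm((B-K)[:2]).round(1), atz(s,sb,24).round(1),atz(d,db,24).round(1),atz(s,sk,0).round(1),atz(d,dk,0).round(1))
for n,a,b,z in [('shaft_top',(303,243),(260,248),86),('pin',(286,250),(242,251),80),('rest',(269,258),(228,246),60)]:
    print(n,tri([ray(s,a),ray(d,b)]).round(1),atz(s,a,z).round(1),atz(d,b,z).round(1))
```

```text
big [590.1 391.   26.7] [456.7 380.6  -2.3] 133.8 [595.6 399.2  24. ] [589.7 390.5  24. ] [452.1 372.7   0. ] [457.3 382.4  -0. ]
small [543.2 168.8   9.4] [551.9 234.3  16.4] 66.1 [526.3 148.6  24. ] [542.  152.9  24. ] [553.5 232.9   0. ] [559.5 283.8  -0. ]
shaft_top [ 524.9 -178.5   87.3] [ 522.4 -181.9   86. ] [ 526.5 -171.5   86. ]
pin [ 478.6 -165.3   77.9] [ 478.5 -164.5   80. ] [ 477.7 -170.9   80. ]
rest [ 440.8 -141.1   70.3] [ 445.5 -138.6   60. ] [ 442.7 -121.8   60. ]
```

Run:
```python
from h import *
s=cap('scene');d=cap('side')
for p,h,k in [(s,(217.5,209),(203.6,191)),(d,(253,198),(258.5,181))]:
    H=atz(p,h,24);K=atz(p,k,30);print(H.round(1),K.round(1),np.hypot(*(H-K)[:2]),np.degrees(np.arctan2(*(K-H)[1::-1])))
for p in (s,d):
  for t in ['lever','gearbox','tile_bundle','masking_roll','tea_mug']:
    for c in optics.cut_out(p,t): print(t,c['box'],round(c['conf'],2))
  print()
for t,z in [('tile_bundle',0),('masking_roll',0),('tea_mug',0)]:
    print(t,[[atz(p,l['pixel'],z).round(0).tolist() for l in optics.landmark_of(p,t)[:1]] for p in (s,d)])
```

```text
[540.3 148.7  24. ] [571.8 243.5  30. ] 99.88594904898517 71.60708456504051
[542.  152.9  24. ] [570.6 242.6  30. ] 94.11203219268359 72.31848431095318
lever [141.5, 166.2, 189.5, 200.9] 0.92
lever [201.3, 188.9, 226.1, 223.4] 0.84
lever [261.1, 231.9, 339.3, 292.9] 0.58
gearbox [260.2, 230.8, 337.5, 293.5] 0.71
tile_bundle [316.7, 306.5, 347.3, 326.2] 0.97
masking_roll [242.8, 173.4, 272.9, 198.0] 0.9
tea_mug [380.9, 232.0, 426.0, 275.2] 0.94

lever [247.8, 178.9, 261.9, 211.0] 0.69
lever [218.1, 158.5, 268.3, 170.4] 0.62
gearbox [227.7, 241.2, 299.6, 295.0] 0.81
tile_bundle [213.8, 303.1, 246.0, 329.8] 0.8
masking_roll [290.6, 186.7, 319.7, 207.2] 0.7
tea_mug [323.9, 276.5, 360.9, 324.4] 0.89
tea_mug [228.1, 243.4, 298.7, 293.3] 0.45

tile_bundle [[[428.0, -348.0, -0.0]], [[435.0, -348.0, -0.0]]]
masking_roll [[], [[714.0, 154.0, 0.0]]]
tea_mug [[], [[714.0, -363.0, 0.0]]]
```

The 95 mm lever is the small one. Its hub is at about (541,151) and the arm points at about 72°. The other lever measures 134 mm, so it's the look-alike. I'll turn to yaw -18 and go over the lever for a close check.

```bash
python3 -m pendant '[[[1,0,0,0,0,0,8.5],[1,0,0,0,0,0,8.5],[1,0,0,0,0,0,8.5],[1,0,0,0,0,0,8.5],[1,0,0,0,0,0,8.5],[1,0,0,0,0,0,8.5],[1,0,0,0,0,0,8.5],[1,0,0,0,0,0,8.5],[1,0,0,0,0,0,8.5],[1,0,0,0,0,0,8.5],[1,0,0,0,0,0,8.5]]]'; python3 -m pendant '[[[1,3.2,2.5,0,0,0,0],[1,3.2,2.5,0,0,0,0],[1,3.2,2.5,0,0,0,0],[1,3.2,2.5,0,0,0,0],[1,3.2,2.5,0.2,0,0,0],[1,3.2,2.5,0.2,0,0,0],[1,3.2,2.5,0.2,0,0,0],[1,3.2,2.5,0.2,0,0,0],[1,3.2,2.5,0.2,0,0,0],[1,3.2,2.5,0.5,0,0,0],[1,3.2,2.5,0.5,0,0,0],[1,3.2,2.5,0.5,0,0,0],[1,3.2,2.5,0.5,0,0,0],[1,3.2,2.5,0.5,0,0,0],[1,3.2,2.5,0.5,0,0,0],[1,3.2,2.5,0.5,0,0,0],[1,0,0,0,0,0,0]]]'
python3 - <<'E'
from h import *
p=cap('wrist','w1.png');st=readout.get_state();print(st['tcp_pos'],st['tool_rot'],st['joints'])
for t in ['lever','lever_bore','lever_knob']:
    print(t,[(np.round(l['pixel'],1).tolist(),round(l['conf'],2),atz(p,l['pixel'],24 if t=='lever_bore' else 0).round(1).tolist()) for l in optics.landmark_of(p,t)][:4])
E
```

```text
t: 3.6
tcp_pos: [170.1, 653.2, 216.5]
tool_rot: [180.0, 0.0, -18.4]
force: [0.2, 0.3, -0.1]
width: 94.1
t: 5.3
tcp_pos: [534.6, 108.7, 171.4]
tool_rot: [179.9, -0.1, -18.5]
force: [0.2, 0.6, 0.0]
width: 94.2
[533.40691173 111.16276286 171.3061128 ] [ 1.79944259e+02 -2.32908362e-02 -1.83624276e+01] [-50.95568162  17.94694537  39.40870793 113.17729253 -13.98915904
  53.60941064 -22.89450536]
lever [([269.8, 158.0], 0.86, [537.7, 150.0, 0.0])]
lever_bore [([272.7, 157.9], 0.82, [541.8, 151.4, 24.0])]
lever_knob [([271.7, 54.8], 0.94, [571.3, 242.5, 0.0])]
```

View pics/w1.png

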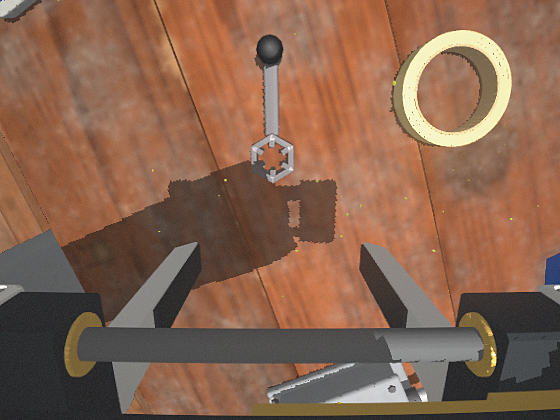

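The close view shows one lever, with its hub at (273,158) and its black knob at (270,50). The hub-to-knob distance is about 96 mm, so this is the right one. Next I'll look at the shaft teeth while the gripper is empty.

```bash
python3 -m pendant '[[[1,0.83,3.17,0,0,0,0],[1,0.83,3.17,0,0,0,0],[1,0.83,3.17,0,0,0,0],[1,0.83,3.17,0,0,0,0],[1,0.83,3.17,0,0,0,0],[1,0.83,3.17,0,0,0,0],[1,0.83,3.17,0,0,0,0],[1,0.83,3.17,0,0,0,0],[1,0.83,3.17,0,0,0,0],[1,0.83,3.17,0,0,0,0],[1,0,0,0,0,0,0],[1,0,0,0,0,0,0]]]'
python3 - <<'E'
from h import *
p=cap('wrist','w2.png');st=readout.get_state();print(st['tcp_pos'],st['tool_rot'],st['joints'])
for t,z in [('shaft_top',86),('shaft_seat',60),('yellow_mark',50),('stop_pin',80),('knob_rest',60),('gearbox',0)]:
    print(t,[(np.round(l['pixel'],1).tolist(),round(l['conf'],2),atz(p,l['pixel'],z).round(1).tolist()) for l in optics.landmark_of(p,t)][:4])
a=p['pixels'];c=a[100:230,200:370];cv2.imwrite('pics/w2c.png',cv2.resize(c,None,fx=4.5,fy=4.5,interpolation=cv2.INTER_CUBIC))
import pickle;pickle.dump({k:p[k] for k in p},open('w2.pkl','wb'))
E
```

```text
t: 6.7
tcp_pos: [513.1, -212.4, 171.5]
tool_rot: [-180.0, 0.0, -18.1]
force: [-0.6, 0.1, -0.5]
width: 94.2
[ 513.25556106 -211.63623591  171.45284098] [-1.79964478e+02  1.30617274e-02 -1.80072309e+01] [-19.54647881  20.1253444   43.92399363 112.04917866 -17.10967915
  54.41767951  14.72875574]
shaft_top [([288.3, 175.1], 0.87, [530.5, -180.0, 86.0])]
shaft_seat [([285.8, 170.3], 0.67, [529.1, -179.5, 60.0])]
yellow_mark [([262.4, 118.4], 0.62, [523.5, -132.4, 50.0])]
stop_pin [([215.4, 181.4], 0.88, [473.3, -167.6, 80.0])]
knob_rest [([177.1, 159.2], 0.91, [444.2, -141.6, 60.0])]
gearbox [([284.7, 165.0], 0.9, [528.1, -182.4, 0.0])]
```

View pics/w2.png

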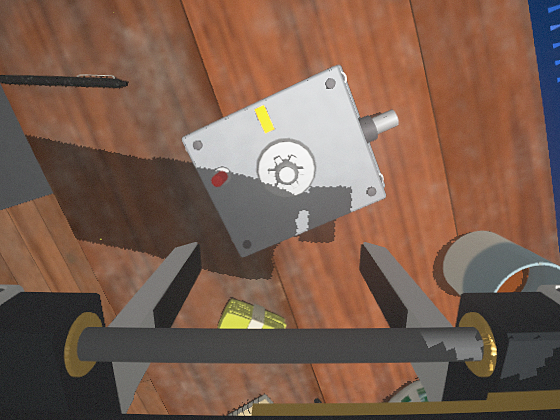

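View pics/w2c.png

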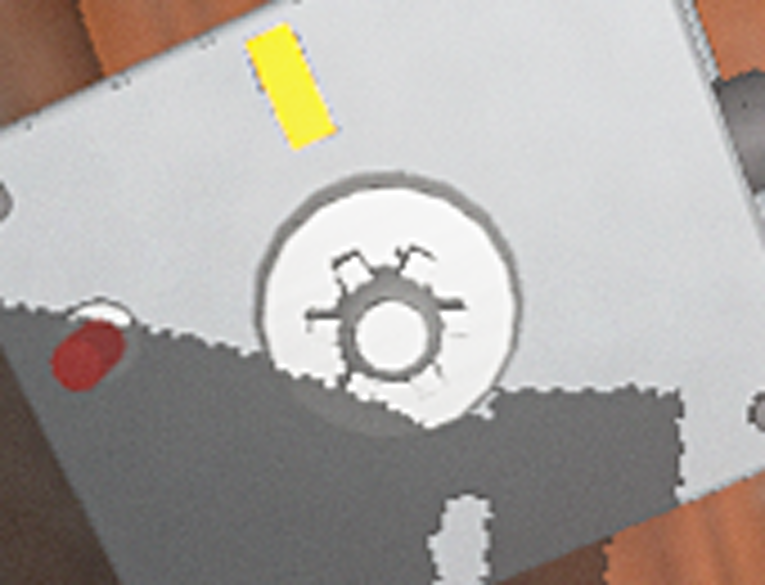

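```bash
cat > ov.py <<'E'
from h import *
import pickle
p=pickle.load(open('w2.pkl','rb'))
b=[atz(p,x,50)for x in [(198,145),(331,84),(371,191),(247,244)]]
for i,j in [(0,1),(3,2),(3,0),(2,1)]:
    v=b[j]-b[i];print(np.hypot(*v[:2]).round(1),np.degrees(np.arctan2(v[1],v[0])).round(2))
print('center screws',np.mean(b,0).round(1))
c60=atz(p,(286.9,168.4),60);print('boss',c60)
# fit boss circle edge at z=60: radius test; top circle
print('top',atz(p,(200+391/4.5,100+337/4.5),86))
S=atz(p,(200+391/4.5,100+337/4.5),86)[:2]*0.5+c60[:2]*0.5
# rectified maps z=76
sc=12;R=25
for z in (76,):
  g=np.arange(-R,R,1/sc);X,Y=np.meshgrid(g,-g)
  q=proj(p,np.stack([X.ravel()+S[0],Y.ravel()+S[1],np.full(X.size,z)],1)).reshape(X.shape+(2,)).astype(np.float32)
  im=cv2.remap(p['pixels'],q,None,cv2.INTER_CUBIC)
  cv2.imwrite('pics/rect.png',im)
  print(S)
E
python3 ov.py
```

```text
124.5 5.63
124.2 6.11
100.2 95.64
99.2 95.48
center screws [ 529.8 -179.5   50. ]
boss [ 530.5339304  -178.25014213   60.        ]
top [ 529.5540208  -179.52647426   86.        ]
[ 530.0439756 -178.8883082]
```

View pics/rect.png

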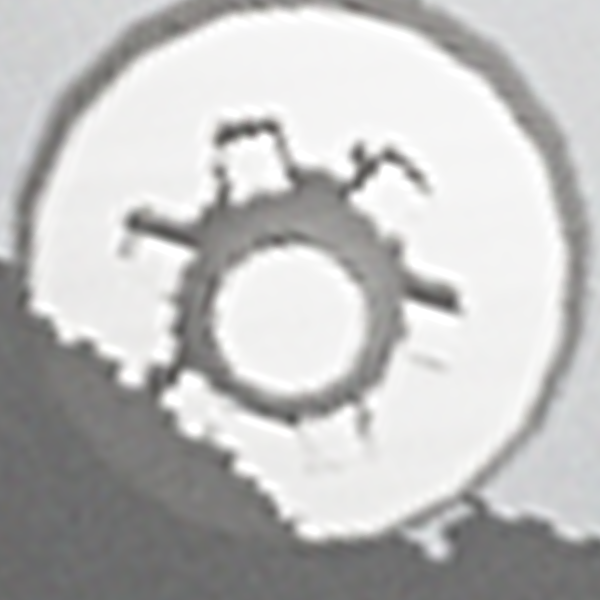

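```bash
cat >> ov.py <<'E'
S=np.array([529.8,-179.4])
out=[]
for a0 in (43,46,49,52):
  im2=p['pixels'][140:200,250:325].copy();f=10
  im2=cv2.resize(im2,None,fx=f*.5,fy=f*.5,interpolation=cv2.INTER_CUBIC)
  def dr(P,col):
    q=(proj(p,P)-[250,140]+.5)*f*.5-.5
    cv2.polylines(im2,[np.round(q).astype(int)],False,col,1,cv2.LINE_AA)
  for k in range(6):
    t=np.radians(a0+60*k);u=np.array([np.cos(t),np.sin(t)]);v=np.array([-u[1],u[0]])
    P=[list(S+u*r+v*w)+[76] for r,w in [(9.5,2.4),(14.2,2.4),(14.2,-2.4),(9.5,-2.4)]];dr(np.array(P),(0,0,255))
  th=np.linspace(0,6.29,60)
  for r,z in ((24,60),(6,86)): dr(np.stack([S[0]+r*np.cos(th),S[1]+r*np.sin(th),0*th+z],1),(0,160,0))
  cv2.putText(im2,str(a0),(5,15),0,.5,(255,0,0));out.append(im2)
cv2.imwrite('pics/fit.png',np.vstack([np.hstack(out[:2]),np.hstack(out[2:])]))
E
python3 ov.py>/dev/null
```

```text
(no output)
```

View pics/fit.png

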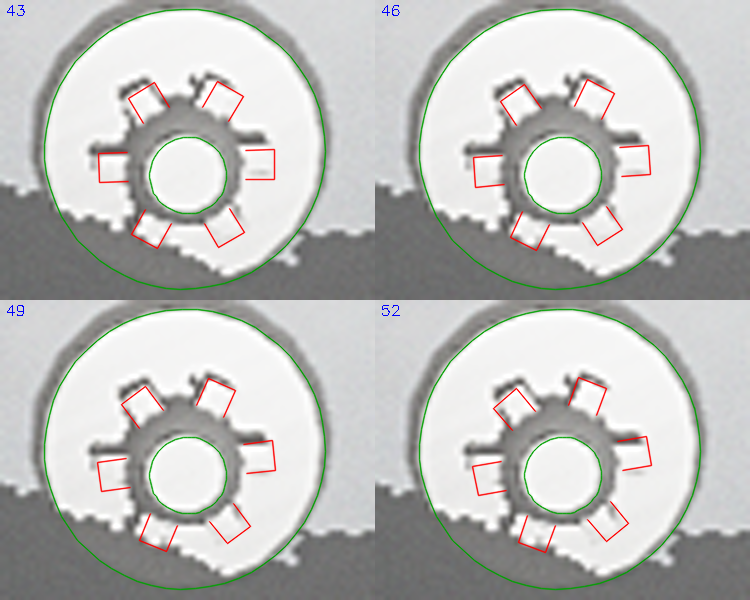

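The wrist view puts the boss at (287,168), the yellow mark at (265,118) and the red pin at (220,179).
- **Gearbox:** yaw about 5.7°, shaft axis about (530,-179.4). The mark is then at about 95.7° and the stop at about 155.7°.
- **Shaft teeth:** about 44° mod 60, so lever angles of 74° or 134° would mesh. 74° is the nearer to the mark.

Now back to the lever.

```bash
python3 -m pendant '[[[1,-0.78,-3.21,0,0,0,0],[1,-0.78,-3.21,0,0,0,0],[1,-0.78,-3.21,0,0,0,0],[1,-0.78,-3.21,0,0,0,0],[1,-0.78,-3.21,0,0,0,0],[1,-0.78,-3.21,0,0,0,0],[1,-0.78,-3.21,0,0,0,0],[1,-0.78,-3.21,0,0,0,0],[1,-0.78,-3.21,0,0,0,0],[1,-0.78,-3.21,0,0,0,0],[1,-0.78,-3.21,0,0,0,0],[1,0,0,3.0,0,0,0],[1,0,0,3.0,0,0,0],[1,0,0,3.0,0,0,0],[1,0,0,0,0,0,0],[1,0,0,0,0,0,0]]]' 40
python3 - <<'E'
from h import *
p=cap('wrist','w3.png');st=readout.get_state();print(st['tcp_pos'],st['tool_rot'])
for t in ['lever','lever_bore','lever_knob']:
    print(t,[(np.round(l['pixel'],1).tolist(),round(l['conf'],2),atz(p,l['pixel'],24 if t=='lever_bore' else 0).round(1).tolist()) for l in optics.landmark_of(p,t)][:4])
import pickle;pickle.dump(dict(p),open('w3.pkl','wb'))
E
```

```text
t: 8.65
tcp_pos: [541.1, 148.9, 81.9]
tool_rot: [180.0, 0.0, -18.1]
force: [0.6, 0.6, 0.5]
width: 93.9
[541.64855659 149.14294266  82.6713526 ] [-1.79972741e+02 -3.89851958e-02 -1.81137853e+01]
lever [([278.3, 221.1], 0.65, [539.8, 149.1, 0.0])]
lever_bore [([278.9, 229.2], 0.8, [540.7, 150.0, 24.0])]
lever_knob [([279.3, 92.2], 0.76, [570.9, 241.3, 0.0])]
```

View pics/w3.png

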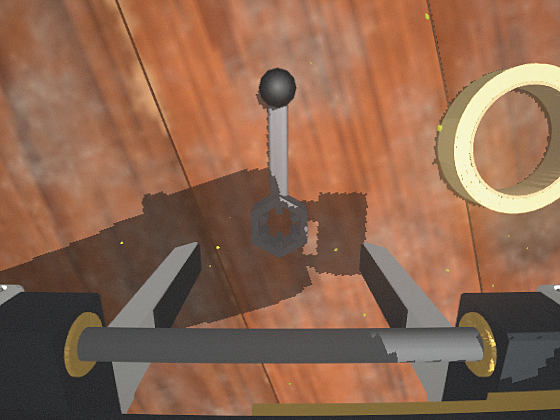

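The hub is at (278,225) and the knob at (277,88), centred between the jaws and aligned to within half a degree. I'll descend and grip.

```bash
python3 -m pendant '[[[1,-0.09,-0.08,2.0,0,0,0.3],[1,0,0,2.0,0,0,0],[1,0,0,1.6,0,0,0],[1,0,0,0.8,0,0,0],[1,0,0,0.3,0,0,0],[1,0,0,0,0,0,0]]]' 40; python3 -m pendant '[[[0,0,0,0,0,0,0],[0,0,0,0,0,0,0],[0,0,0,0,0,0,0],[0,0,0,0,0,0,0],[0,0,0,0,0,0,0],[0,0,0,0,0,0,0],[0,0,0,0,0,0,0],[0,0,0,0,0,0,0]]]' 40
```

```text
t: 9.45
tcp_pos: [540.6, 150.0, 14.6]
tool_rot: [180.0, -0.0, -18.4]
force: [0.6, -0.7, 0.1]
width: 94.2
t: 10.25
tcp_pos: [540.5, 150.1, 14.5]
tool_rot: [180.0, 0.0, -18.4]
force: [0.8, -0.5, -0.8]
width: 40.5
```

```bash
python3 -m pendant '[[[0,0,0,-1.5,0,0,0],[0,0,0,-3,0,0,0],[0,0,0,-3.5,0,0,0],[0,0,0,-3.5,0,0,0],[0,0,0,-2.2,0,0,0],[0,0.85,2.87,0,0,0,0],[0,0.85,2.87,0,0,0,0],[0,0.85,2.87,0,0,0,0],[0,0.85,2.87,0,0,0,0],[0,0.85,2.87,0,0,0,0],[0,0.85,2.87,0,0,0,0],[0,0.85,2.87,0,0,0,0],[0,0.85,2.87,0,0,0,0],[0,0.85,2.87,0,0,0,0],[0,0.85,2.87,0,0,0,0],[0,0.9,2.87,0,0,0,0],[0,0,0,0,0,0,-2.4],[0,0,0,0,0,0,0],[0,0,0,0,0,0,0]]]' 40
python3 - <<'E'
from h import *
p=cap('wrist','w4.png');s=cap('scene','s4.png');d=cap('side','d4.png');st=readout.get_state();print(st['tcp_pos'],st['tool_rot'],st['force'],st['ft_torque'])
z=st['tcp_pos'][2]-14.5
for q in (p,s,d):
  for t in ['lever','lever_bore','lever_knob']:
    print(t,[(np.round(l['pixel'],1).tolist(),round(l['conf'],2),atz(q,l['pixel'],z+(24 if t=='lever_bore' else 0)).round(1).tolist()) for l in optics.landmark_of(q,t)][:2])
a=s['pixels'][170:290,240:370];b=d['pixels'][180:300,200:330]
cv2.imwrite('pics/sd4.png',cv2.resize(np.hstack([a,b]),None,fx=3,fy=3,interpolation=cv2.INTER_CUBIC))
E
```

```text
t: 12.15
tcp_pos: [529.9, -178.7, 151.9]
tool_rot: [-180.0, 0.0, -16.0]
force: [0.1, 0.1, -2.8]
width: 40.5
[ 530.09354699 -178.32577996  151.63913657] [-1.79987549e+02  5.25368215e-03 -1.59754761e+01] [ 0.1257341   0.05684943 -2.63056214] [-0.1197193   0.04409444  0.00588697]
lever [([278.7, 253.0], 0.9, [529.3, -178.2, 137.1])]
lever_bore [([281.6, 269.7], 0.92, [531.0, -178.2, 161.1])]
lever_knob []
lever [([178.1, 181.1], 0.89, [448.6, 201.7, 137.1]), ([301.5, 228.8], 0.78, [510.3, -183.8, 137.1])]
lever_bore [([177.6, 169.2], 0.6, [464.1, 219.4, 161.1]), ([305.6, 218.9], 0.53, [521.9, -185.5, 161.1])]
lever_knob [([146.0, 198.1], 0.86, [336.2, 196.9, 137.1]), ([282.5, 205.9], 0.82, [553.2, -86.0, 137.1])]
lever [([262.7, 233.2], 0.88, [533.6, -172.2, 137.1])]
lever_bore [([264.2, 224.6], 0.91, [538.2, -166.6, 161.1])]
lever_knob [([264.0, 213.0], 0.86, [548.2, -83.9, 137.1]), ([262.2, 232.2], 0.68, [532.8, -167.9, 137.1])]
```

View pics/w4.png

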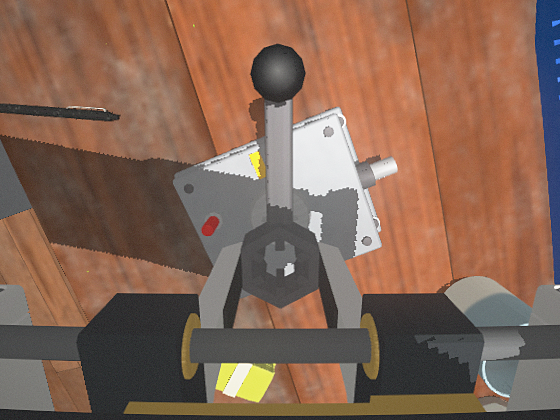

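View pics/sd4.png

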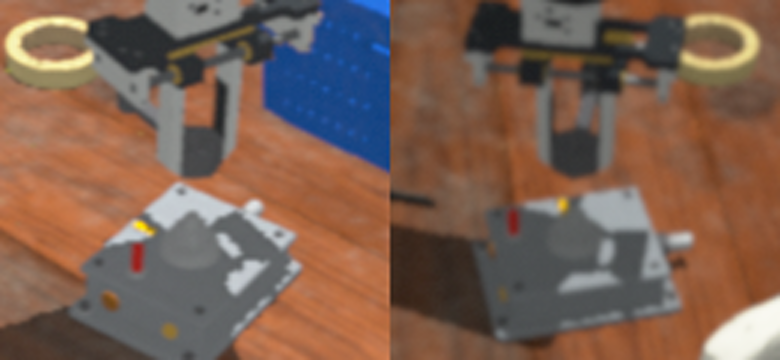

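The lever is held level, with the hub at (280,262), the knob at (278,73), and no visible slip. I'll lower it to just over the cone, then go down in small steps while watching the force.

```bash
python3 -m pendant '[[[0,-0.02,0.09,1.5,0,0,0],[0,0,0,2.0,0,0,0],[0,0,0,1.2,0,0,0],[0,0,0,0.3,0,0,0],[0,0,0,0,0,0,0]]]' 40;  python3 -m pendant '[[[0,0,0,0.3,0,0,0],[0,0,0,0.3,0,0,0],[0,0,0,0.2,0,0,0],[0,0,0,0.1,0,0,0],[0,0,0,0,0,0,0]]]'; python3 -c "
from h import *
st=readout.get_state();print(st['tcp_pos'],st['force'],st['ft_torque'])"
```

```text
t: 13.25
tcp_pos: [529.2, -180.2, 101.0]
tool_rot: [180.0, 0.1, -16.0]
force: [-0.0, -0.2, -2.8]
width: 41.0
t: 13.75
tcp_pos: [529.5, -179.9, 92.5]
tool_rot: [180.0, 0.0, -16.0]
force: [-0.5, -0.5, -2.4]
width: 40.6
[ 529.54813424 -179.8925226    92.47395223] [-0.52332262 -0.51418786 -2.43449719] [-0.1464657   0.07124709 -0.02330617]
```

```bash
python3 -m pendant '[[[0,0,0,0.1,0,0,0],[0,0,0,0.1,0,0,0],[0,0,0,0.1,0,0,0],[0,0,0,0.05,0,0,0],[0,0,0,0,0,0,0]]]'; python3 -c "
from h import *
st=readout.get_state();print(st['tcp_pos'],st['force'],st['ft_torque'])"
```

```text
t: 14.25
tcp_pos: [529.5, -179.9, 88.9]
tool_rot: [180.0, 0.0, -16.0]
force: [-0.6, 0.2, -3.1]
width: 40.7
[ 529.51603116 -179.94347622   88.90350317] [-0.58891493  0.19503096 -3.08278407] [-0.09963886  0.0764142  -0.06676627]
```

```bash
python3 -m pendant '[[[0,0,0,0.1,0,0,0],[0,0,0,0.1,0,0,0],[0,0,0,0.1,0,0,0],[0,0,0,0,0,0,0]]]'; python3 -c "
from h import *
st=readout.get_state();print(st['tcp_pos'],st['force'],st['ft_torque'])"
```

```text
t: 14.65
tcp_pos: [529.4, -179.9, 85.8]
tool_rot: [180.0, 0.0, -16.0]
force: [0.1, 0.9, -3.3]
width: 40.5
[ 529.43961454 -179.92871878   85.80422783] [ 0.10842345  0.90752736 -3.34074085] [-0.16027169  0.16410175 -0.01509964]
```

The splines have matched: the hub is 5 mm past the rest height with no force. I'll go on down to the boss.

```bash
python3 -m pendant '[[[0,0,0,0.2,0,0,0],[0,0,0,0.2,0,0,0],[0,0,0,0.2,0,0,0],[0,0,0,0.2,0,0,0],[0,0,0,0.1,0,0,0],[0,0,0,0,0,0,0]]]'; python3 -c "
from h import *
st=readout.get_state();print(st['tcp_pos'],st['force'],st['ft_torque'])"
```

```text
t: 15.25
tcp_pos: [529.5, -179.9, 76.8]
tool_rot: [180.0, 0.0, -16.0]
force: [-0.2, -1.3, -3.3]
width: 40.8
[ 529.4754953  -179.91924644   76.80200229] [-0.24218556 -1.26330803 -3.29879096] [-0.1826301   0.13261519  0.00532312]
```

```bash
python3 -m pendant '[[[0,0,0,0.05,0,0,0],[0,0,0,0.05,0,0,0],[0,0,0,0.05,0,0,0],[0,0,0,0,0,0,0]]]';python3 -m pendant '[[[0,0,0,0.05,0,0,0],[0,0,0,0.05,0,0,0],[0,0,0,0,0,0,0]]]'; python3 -c "
from h import *
st=readout.get_state();print(st['tcp_pos'],st['force'],st['ft_torque'])"
```

```text
t: 15.65
tcp_pos: [529.5, -179.9, 75.4]
tool_rot: [180.0, 0.0, -16.0]
force: [-0.6, -0.8, -2.2]
width: 40.6
t: 15.95
tcp_pos: [529.6, -179.9, 74.5]
tool_rot: [180.0, 0.0, -16.0]
force: [-1.3, 0.1, -1.5]
width: 40.5
[ 529.5588001  -179.9293376    74.50303975] [-1.33479306  0.07063441 -1.48157624] [-0.15991839  0.20332075  0.04457657]
```

```bash
for i in 1; do python3 -m pendant '[[[0,0,0,0.03,0,0,0],[0,0,0,0,0,0,0]]]'; python3 -m pendant '[[[0,0,0,0.03,0,0,0],[0,0,0,0,0,0,0]]]'; done
```

```text
t: 16.15
tcp_pos: [529.6, -180.0, 74.5]
tool_rot: [-180.0, -0.0, -16.0]
force: [-3.3, 0.5, 6.0]
width: 40.6
t: 16.35
tcp_pos: [529.6, -180.0, 74.4]
tool_rot: [-180.0, -0.0, -16.0]
force: [-4.3, 2.3, 13.0]
width: 40.8
```

Contact at TCP z 74.4, exactly the 60 mm seat height, with about 16 N pressing. I'll ease off slightly and swing it counter-clockwise.

```bash
python3 -m pendant '[[[0,0,0,-0.03,0,0,0],[0,0,0,0,0,0,-3],[0,0,0,0,0,0,-4],[0,0,0,0,0,0,-4],[0,0,0,0,0,0,-4],[0,0,0,0,0,0,-4],[0,0,0,0,0,0,0]]]'; python3 -c "
from h import *
st=readout.get_state();print(st['tcp_pos'],st['force'],st['ft_torque'])"
```

```text
t: 17.05
tcp_pos: [529.8, -180.2, 74.5]
tool_rot: [180.0, -0.0, 3.1]
force: [-1.0, -1.0, 3.4]
width: 40.4
[ 529.83800865 -180.21317044   74.48017135] [-1.02760426 -1.04560874  3.41337912] [-0.33791253  0.28783722  0.01588393]
```

```bash
python3 -m pendant '[[[0,0,0,0,0,0,-5],[0,0,0,0,0,0,-5],[0,0,0,0,0,0,-5],[0,0,0,0,0,0,-5],[0,0,0,0,0,0,-5],[0,0,0,0,0,0,-5],[0,0,0,0,0,0,-5],[0,0,0,0,0,0,-5],[0,0,0,0,0,0,-5],[0,0,0,0,0,0,0]]]'
python3 - <<'E'
from h import *
st=readout.get_state();print(st['tcp_pos'],st['force'],st['ft_torque'],st['joints'])
p=cap('wrist','w5.png')
E
```

```text
t: 18.05
tcp_pos: [530.8, -179.7, 74.5]
tool_rot: [179.9, -0.1, 48.1]
force: [4.2, 0.6, 0.2]
width: 40.5
[ 530.82666584 -179.70418212   74.51944349] [4.23840217 0.58262114 0.24023438] [ 0.21835466 -1.13209179  0.01045186] [ -4.2476213   24.7703735   20.45120152 114.79195738 -12.59136668
  42.39637018  71.87553887]
```

View pics/w5.png

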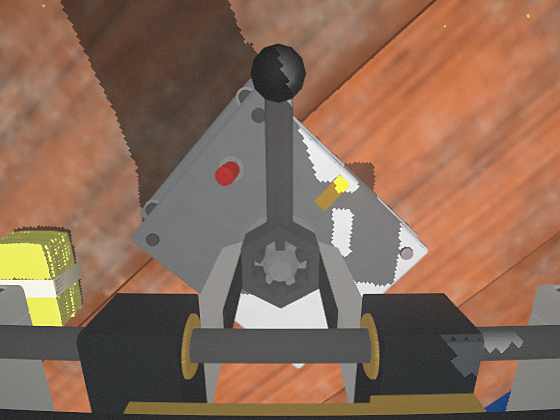

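The lever turns with the gripper and the shaft shows inside the bore at (280,265). The pin at (228,173) is still clear of the arm. I'll approach it slowly.

```bash
python3 -m pendant '[[[0,0,0,0,0,0,-4],[0,0,0,0,0,0,-4],[0,0,0,0,0,0,-4],[0,0,0,0,0,0,-2],[0,0,0,0,0,0,0]]]'; python3 -c "
from h import *
st=readout.get_state();print(st['force'],st['ft_torque'])"; python3 -m pendant '[[[0,0,0,0,0,0,-1],[0,0,0,0,0,0,-1],[0,0,0,0,0,0,0]]]'; python3 -c "
from h import *
st=readout.get_state();print(st['force'],st['ft_torque'])
p=cap('wrist','w6.png')"
```

```text
t: 18.6
tcp_pos: [531.0, -179.4, 74.5]
tool_rot: [179.9, -0.1, 62.0]
force: [6.0, 2.1, -1.3]
width: 40.7
[ 5.96823193  2.14000212 -1.26612955] [ 0.63953067 -1.51637696 -0.0971203 ]
t: 18.9
tcp_pos: [531.1, -179.4, 74.5]
tool_rot: [179.9, -0.1, 63.9]
force: [5.5, 3.5, -0.1]
width: 40.9
[ 5.48478766  3.45753931 -0.05540205] [ 0.70735895 -1.49765418 -0.08137761]
```

View pics/w6.png

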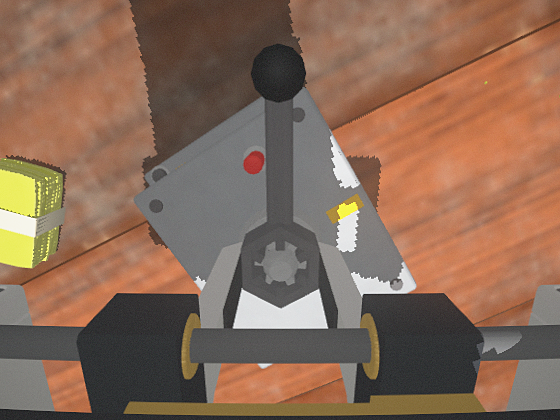

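The pin at (254,162) is about 1–2 px from the arm's edge. I'll go on in small turns.

```bash
for i in a; do python3 -m pendant '[[[0,0,0,0,0,0,-0.7],[0,0,0,0,0,0,0]]]'|grep -E 'rot|force'; python3 -c "
from h import *
print(readout.get_state()['ft_torque'])";python3 -m pendant '[[[0,0,0,0,0,0,-0.7],[0,0,0,0,0,0,0]]]'|grep -E 'rot|force'; python3 -c "
from h import *
print(readout.get_state()['ft_torque'])";python3 -m pendant '[[[0,0,0,0,0,0,-0.7],[0,0,0,0,0,0,0]]]'|grep -E 'rot|force'; python3 -c "
from h import *
print(readout.get_state()['ft_torque'])"; done
```

```text
tool_rot: [179.9, -0.1, 64.6]
force: [6.0, 2.8, -0.6]
[ 0.73682473 -1.53942422 -0.15026322]
tool_rot: [179.9, -0.1, 65.3]
force: [6.4, 2.5, -2.3]
[ 0.78073932 -1.54125249 -0.20885972]
tool_rot: [179.9, -0.1, 66.0]
force: [6.2, 3.5, -1.2]
[ 0.94244545 -1.57858323 -0.61851282]
```

The torque jumped to -0.62 N m at yaw 66 (expected 65.7), so the arm is on the pin. I'll relieve the small side load and let go.

```bash
python3 -m pendant '[[[0,0.06,0.05,0,0,0,0],[0,0,0,0,0,0,0],[0,0,0,0,0,0,0]]]'; python3 -c "
from h import *
print(readout.get_state()['ft_torque'])"; python3 -m pendant '[[[0.46,0,0,0,0,0,0],[0.48,0,0,0,0,0,0],[0.5,0,0,0,0,0,0],[0.55,0,0,0,0,0,0],[0.6,0,0,0,0,0,0],[0.7,0,0,0,0,0,0],[0.7,0,0,0,0,0,0],[0.7,0,0,0,0,0,0]]]'
python3 - <<'E'
from h import *
p=cap('wrist','w7.png')
E
```

```text
t: 19.85
tcp_pos: [531.1, -179.2, 74.5]
tool_rot: [179.9, -0.0, 66.0]
force: [4.7, 3.4, 2.8]
width: 40.8
[ 0.84829535 -1.01955991 -0.69184986]
t: 20.65
tcp_pos: [530.2, -179.6, 74.2]
tool_rot: [-180.0, 0.0, 66.1]
force: [0.5, -0.2, 0.8]
width: 66.1
```

View pics/w7.png

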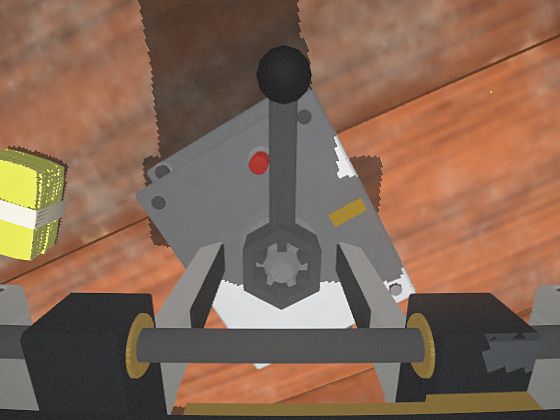

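The jaws are open and the arm still lies against the pin at (259,163). I'll lift straight up and check.

```bash
python3 -m pendant '[[[0.7,0,0,-1,0,0,0],[0.7,0,0,-2,0,0,0],[0.7,0,0,-3,0,0,0],[0.7,0,0,-3,0,0,0],[0.7,0,0,-2,0,0,0],[0.7,0,0,0,0,0,0],[0.7,0,0,0,0,0,0]]]'
python3 - <<'E'
from h import *
st=readout.get_state();print(st['tcp_pos'],st['force'])
p=cap('wrist','w8.png');s=cap('scene','s8.png');d=cap('side','d8.png')
for q in (p,s,d):
  for t,z in [('lever_bore',84),('lever_knob',60),('knob_rest',60),('stop_pin',80)]:
    print(t,[(np.round(l['pixel'],1).tolist(),round(l['conf'],2),atz(q,l['pixel'],z).round(1).tolist()) for l in optics.landmark_of(q,t)][:3])
a=s['pixels'][210:300,240:350];b=d['pixels'][220:310,210:320]
cv2.imwrite('pics/sd8.png',cv2.resize(np.hstack([a,b]),None,fx=3.6,fy=3.6,interpolation=cv2.INTER_CUBIC))
E
```

```text
t: 21.4
tcp_pos: [530.4, -179.6, 184.8]
tool_rot: [179.9, -0.0, 66.1]
force: [-0.9, 0.3, -0.2]
width: 65.6
[ 530.35345498 -179.56755431  184.80506122] [-0.93828466  0.29403568 -0.18436841]
lever_bore [([281.6, 212.9], 0.78, [529.2, -178.0, 84.0])]
lever_knob [([282.3, 95.5], 0.97, [441.0, -138.3, 60.0]), ([325.1, 181.9], 0.52, [524.7, -132.9, 60.0])]
knob_rest [([282.3, 100.0], 0.93, [444.4, -139.8, 60.0])]
stop_pin [([265.2, 151.0], 0.6, [476.4, -169.5, 80.0])]
lever_bore [([176.7, 171.8], 0.91, [533.4, 317.5, 84.0]), ([302.8, 245.9], 0.68, [515.2, -187.3, 84.0])]
lever_knob [([147.2, 199.1], 0.94, [401.1, 292.6, 60.0]), ([268.9, 262.8], 0.89, [431.9, -150.7, 60.0])]
knob_rest [([267.9, 259.4], 0.89, [439.7, -140.3, 60.0])]
stop_pin [([286.9, 252.4], 0.86, [473.0, -172.1, 80.0]), ([302.1, 241.5], 0.15, [531.8, -171.7, 80.0])]
lever_bore [([262.0, 252.2], 0.75, [530.0, -187.0, 84.0])]
lever_knob [([259.9, 252.1], 0.73, [527.7, -158.4, 60.0]), ([226.6, 247.5], 0.68, [438.4, -127.7, 60.0])]
knob_rest [([225.8, 246.9], 0.83, [436.4, -124.9, 60.0])]
stop_pin [([240.3, 252.1], 0.86, [472.8, -174.8, 80.0])]
```

View pics/w8.png

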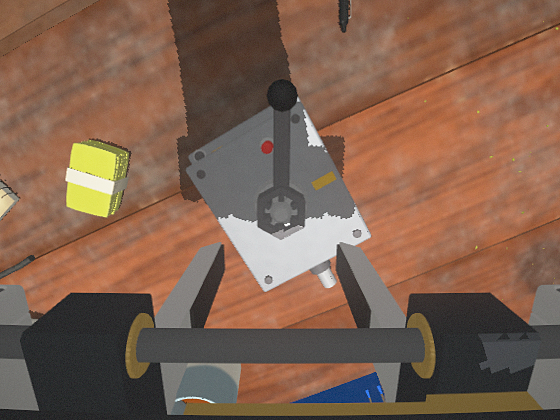

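View pics/sd8.png

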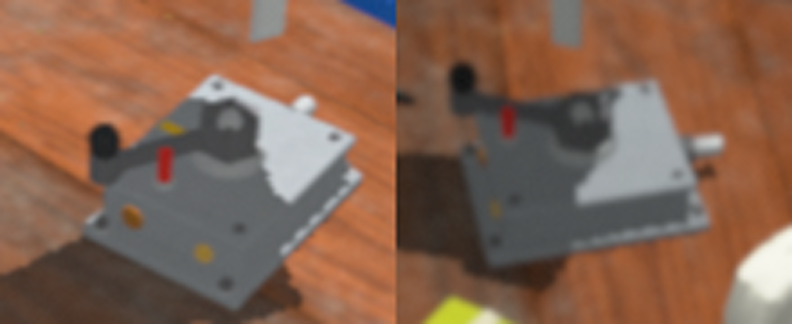

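Run:
```python
import cv2,numpy as np
from h import *
a=cv2.imread('pics/w8.png')[75:250,190:375];cv2.imwrite('pics/w8c.png',cv2.resize(a,None,fx=4,fy=3.4*4/3.4,interpolation=cv2.INTER_CUBIC)[:600])
```

```text
(no output)
```

View pics/w8c.png

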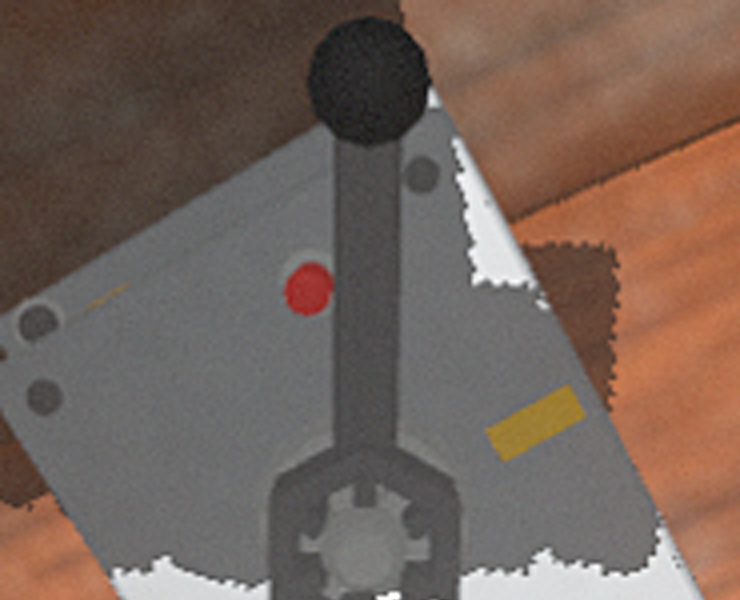

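The arm touches the red pin (crop (309,289) against the arm's edge at 333), the hub sits on the boss, and the gripper is clear. Handing in.

```bash
python3 -c "
from h import *
print(arm.close_job())"
```

```text
the job is handed in; nothing more can be done
None
```

The 95 mm lever is fully seated on the splined shaft, rests against the red stop pin, and has been let go. I handed the job in at about 21.5 s; the hand-in reports no verdict.

- **Choice of lever:** the other lever measured about 134 mm from hub to knob, so I left it alone.
- **Splines:** the teeth stood at about 44°, which allows the arm at 74° or 134°. I chose 74° as nearest to the yellow mark, which I measured at about 95.7°. The hub slid on without any resistance or searching.
- **Seating:** it met the boss at the expected height, and I pressed with about 16 N at most.
- **Swing:** I turned it counter-clockwise until the torque jumped to about -0.62 N m, with the arm at 156° (expected 155.7°).
- **Last checks:** the close wrist picture shows the arm touching the pin and the shaft teeth inside the bore. The lever angle read about 155°. The gripper was 110 mm above and touching nothing. I checked the lever and gearbox closely at the end. I did not measure the tiles, tape roll and mug again, but nothing went near them.
- **Disagreements:** the scene and side cameras put the seated lever up to about 15 mm away from where the wrist camera did. I relied on the wrist camera and the contact forces.

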